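Stand a carton into the stock row behind the older ones

ROBOT

A 6-joint arm with a two-finger parallel gripper is mounted at the origin on a cart in front of the work surface, level with it; the furniture and walls round the work are solid. World frame = base frame: x ahead of the robot, y to its left, z up, the work surface at z = 0. Lengths are in m, angles in rad, forces in N, time in s.
With the tool pointing down it reaches from about 0.375 to 0.975 m from the base axis. Payload 3.8 kg.
Tool frame: the origin (TCP) lies at the very end of the fingers, on their centre line; the grasp point (between the pads) lies 19 mm behind it; z points along the fingers, y is the line along which they close (so a half turn about z gives the same grasp; the last joint's range is limited). The gripper opens to 85 mm and grips with 20 to 120 N. Pads are 22 mm wide; open, the fingers measure 114 mm over their backs; the gripper's body (76 mm by 85 mm) begins 54 mm behind the grasp point. The pads swing forward as they close: fully open they stand 13 mm farther back than shut.
Start: joints at [-1.365, 0.264, 1.604, -0, 1.274, -0.037], TCP at [0.162, -0.655, 0.231] pointing down, gripper open.
Joint ranges: [-2.63, 2.63], [-0.94, 2.18], [0.31, 2.57], [-1.31, 4.45], [0, 2.66], [-2.55, 2.55]. Speed limits (rad/s): [2.57, 2.57, 3.14, 3.14, 3.14, 3.14].

INTERFACE

Orientations are given as a rotation vector (axis times angle).
In Python, from workcell import bot, vision gives the robot as it stands. The module is installed in compiled form; this text tells all that it offers.
- The arm moves only by the tool play_rows, never from a script. Its argument "moves" is a list that holds one entry, the list of rows, each a list of 7 numbers: the turn, a rotation vector about the tool's x, y, z as a fraction of full scale, then the shift along the tool's x, y, z as a fraction of full scale, then the finger opening in mm, from 0 to 85.4. In form: [[[ax, ay, az, x, y, z, jaw], ...]]. A call has 1 to 5 rows; each row shifts and turns the commanded pose from where the row before left it, along the tool's axes as they then stand; what a row does not reach is not made up. Full scale, the value 1, is 0.1 m for a shift and 0.5 rad for a turn. A row lasts 1/12 s, in which the tool goes at most 41.7 mm and 7.16 degrees, less where a joint would pass 70% of its speed; a pose out of reach is approached as far as the arm can. A call with a number of a shift or a turn outside -1 to 1 is refused whole. A call with a gripper value outside its range is refused whole. The fingers move at their own pace and stop on an object; "newtons" is the grip in N (left out, the last holds). Time passes only in rows, so rows that do not move let the fingers close. It gives the time, the measured TCP pose, the force, the opening and the grip force at its end, in the units of the state.
- bot.read_state(): the state, without advancing time (a new reading comes with each control period).
- vision.read_camera(name): name is "scene" or "top"; returns a dict with "image" (480x640x3 uint8, red, green, blue), "depth" (480x640 float32, m along the optical axis (not along the pixel's ray), 0 where there is no reading), "K" (3x3 intrinsics, pixels), "R" (3x3) and "t" (3): a world point X has camera coordinates R X + t. Camera axes: x right, y down, z forward; pixel columns grow to the right and rows downward; lengths in m; the calibration is good to about 2 mm. A picture is of the moment at which its call begins.
- bot.finish_job(): hands the job in; it is judged then, once.
The state is a dict: "time": time; "q": joint angles; "joint_vel": joint speeds; "joint_torque": joint torques, N m; "tool_pos": TCP position; "tcp_rot": TCP orientation; "wrist_force": force on the tool from outside, world axes, zero at the start; "torque": the same for the moment, N m; "width": opening from 0.0 (shut) to 1.0 (fully open); "grip_force": force on a finger pad.
Only numpy, scipy, OpenCV 4.12 (cv2) and the standard library are available. Lean on these libraries where they do the work, as an engineer would, in place of code of your own. Each camera call takes 0.05 s, during which the arm holds its last target. There are 200 camera calls.

TASK

A medicine carton lies flat on the worktop; two of the same stand on end in the grey stock tray, kept together by the blue sliding back-stop. Add the flat carton to the row: draw the back-stop back, stand the carton on its small end (either end up, a broad face to the row) behind the two older ones, square and right down on the tray floor, then slide the back-stop up until all three cartons stand snug behind the clear front lip. Keep the two older cartons standing in their places and do not disturb the pill jar or the green- and purple-capped vials.

Things in the scene. Friction and masses are not known exactly. Their poses are not given: they have to be found in the camera images.
- flat_carton: the carton to be added: white folding carton with green print, 56 x 96 x 28 mm, about 60 g, lying flat at the start. Origin: centre of the broad 56 x 96 mm underside on which it lies at the start. x: its 56 mm width, y: its 96 mm length (vertical when it stands on end), z: its 28 mm thickness
- flat_carton_centre (a point): middle of that carton, 14 mm above its origin along its z; 48 mm above the tray floor when the carton stands on end in the tray
- stock_tray: grey tray fixed on the worktop, 66 x 144 mm, open on top. Origin: centre of its underside. x: along the row, from the clear front lip (inner face at x = -68 mm, top 48 mm above the worktop) to the rear stop (13 mm high); y: across, z: up. Floor 4 mm thick; channel 59 mm wide between two side rails that flare outward at the top and end 25 mm above the worktop
- front_carton: older carton of the same kind, standing on end at the front of the tray against the lip; its x, y, z are width, length (upright), thickness as on the flat carton; its top is 100 mm above the worktop
- front_carton_centre (a point): middle of the front carton
- second_carton: second older carton of the same kind, standing on end right behind the front one, same axes
- second_carton_centre (a point): middle of the second carton
- back_stop (a joint): sliding back-stop, a blue upright plate 50 mm wide, top 85 mm above the worktop: distance in m it is drawn back along the tray's +x, 0 to 0.040; friction (about 2 N) holds it where it is left. The plate's front face is at tray x = -0.011 + value: about 1 mm behind the second carton at 0; a row of three is snug at about 0.028
- back_stop_grip (a point): point in the back-stop's black ribbed grip, 25 mm behind the plate's front face and 82 mm above the worktop; the grip is 22 mm along the row (9 mm clear of the plate), 14 mm across it, and stands free from 55 to 94 mm above the worktop
- pill_jar: orange pill jar with white cap, 47 mm diameter, 76 mm tall, standing by the flat carton; origin at the centre of its underside
- green_vial: small glass vial with green cap, 26 mm diameter, 57 mm tall, standing by the flat carton; origin at the centre of its underside
- lockbox: grey steel lockbox that stands at the back of the worktop (furniture, leave alone): 240 mm wide along y, 135 mm deep, 171 mm tall; front face 55 mm before its origin, with a key 83 mm right of its middle (towards -y) that sticks out 33 mm more, 75 to 96 mm up; 5 mm behind it rises a wall of shelves; origin at the centre of its foot
- drawer_cabinet: grey drawer cabinet at the back left (furniture): 272 mm wide along y, 201 mm tall, front 60 mm before its origin, one drawer of it standing open 35 mm; origin at the centre of its foot
- purple_vial: small glass vial with purple cap, 26 mm diameter, 57 mm tall, standing beside the tray; origin at the centre of its underside
Not all that is in view belongs to the job. Leave any black look-alike of the second_carton alone.

How it is judged:
By the outcome, as a careful person would: the job done as asked, in the order asked, and still so for the second after the job is handed in, with the robot touching nothing.
It also fails if it takes over 72 s, if anything falls off the work surface, if the arm or the gripper's body presses on something with over 40 N, if the wrist force passes 120 N, or if a joint passes its speed limit or range.

## Working session

There is one attempt and no reset: what is moved stays moved. The work goes in short steps, Python scripts to look and compute and a tool call to move; the robot and the scene stay as the last step left them, time stands still between calls to the robot, and variables do not carry over. Pictures are saved under pics/ and viewed, at most 10 in all, crops included, and the job is handed in when it is done.

Besides the shell and the picture viewer there is one more tool, called by a JSON object that holds its "name" and its "arguments". play_rows: Moves the arm, as the interface text tells. Its arguments: {"type":"object","properties":{"moves":{"type":"array","items":{"type":"array","items":{"type":"array","items":{"type":"number"}}}},"newtons":{"type":"number"}},"required":["moves"]}

```bash
mkdir -p pics
cat > h.py <<'E'
import numpy as np, cv2
from scipy.spatial.transform import Rotation as Ro
from workcell import bot, vision
def cloud(c):
    d=c["depth"];v,u=np.mgrid[:480,:640];K=c["K"]
    P=np.stack([(u-K[0,2])/K[0,0]*d,(v-K[1,2])/K[1,1]*d,d],-1)
    W=(P-c["t"])@c["R"]; W[d==0]=np.nan
    return W
def save(c,n): cv2.imwrite("pics/"+n,c["image"][...,::-1])
E
python3 - <<'E'
from h import *
s=bot.read_state();print(s)
for n in("scene","top"):
    c=vision.read_camera(n);save(c,n+"0.png");np.savez(n+"0.npz",**c)
    print(n,c["K"].round(1).tolist(),(-c["R"].T@c["t"]).round(3),c["R"].round(3).tolist())
E
```

```text
{'time': 0.0, 'q': array([-1.36488082e+00,  2.64787650e-01,  1.60541337e+00,  1.49613667e-05,
        1.27372618e+00, -3.68985495e-02]), 'joint_vel': array([-0.00085553, -0.00053812,  0.00126773, -0.00124214,  0.00059922,
       -0.000686  ]), 'joint_torque': array([ 1.13890944e-04, -5.15105081e+01, -3.67314577e+01,  9.06433661e-05,
        1.28935822e-02, -1.13034130e-05]), 'tool_pos': array([ 0.16214199, -0.65445273,  0.22991755]), 'tcp_rot': array([-3.11615860e+00, -3.80186414e-01,  2.86934965e-04]), 'wrist_force': array([-0.1746867 , -0.3982232 ,  0.48545721]), 'torque': array([-0.04524372, -0.02832547,  0.03281095]), 'grip_force': 0.0, 'width': 1.0007058042567403}
scene [[469.9, 0.0, 309.8], [0.0, 469.9, 235.9], [0.0, 0.0, 1.0]] [-0.123  0.57   0.686] [[-0.512, -0.859, -0.012], [-0.553, 0.34, -0.761], [0.658, -0.383, -0.649]]
top [[496.5, 0.0, 326.9], [0.0, 496.5, 240.2], [0.0, 0.0, 1.0]] [0.379 0.247 1.111] [[0.014, -1.0, 0.005], [-0.995, -0.014, -0.095], [0.095, -0.003, -0.995]]
```

View pics/scene0.png

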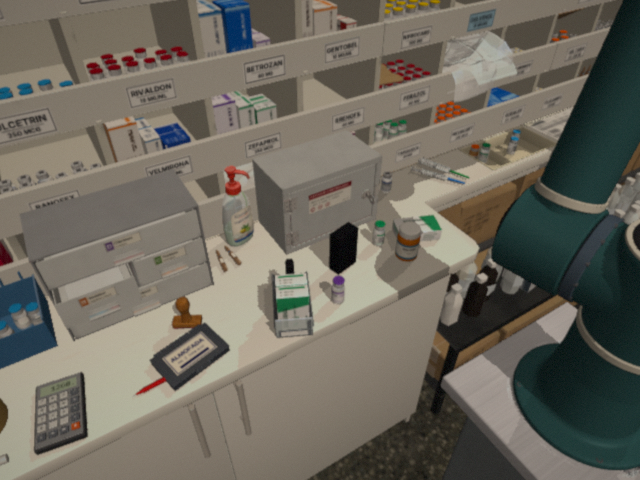

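View pics/top0.png

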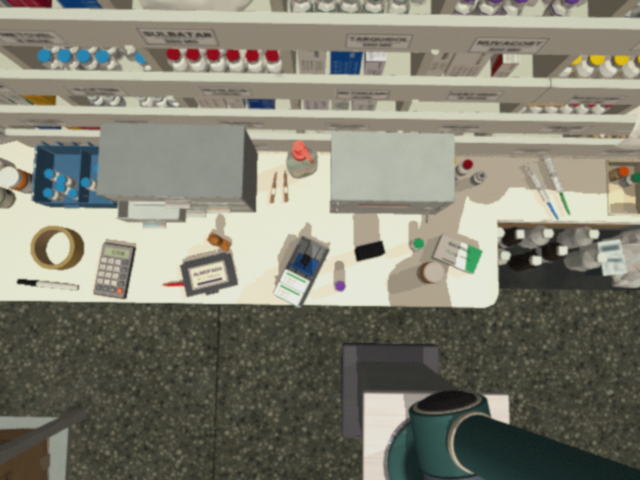

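The scene view shows the tray with two white/green cartons at (293,300) and the flat carton at (425,228). The jar is at (407,238), the green vial at (379,232), the purple vial at (338,290) and the black look-alike at (343,248). In the top view, the tray is at (302,270), the flat carton at (458,252), the jar at (432,271), the green vial at (418,243), the purple vial at (340,286) and the black box at (369,250). The carton to add is the white/green one lying flat at top (458,252). The black box stands upright, so it's the decoy.

Run:
```python
from h import *
a=np.load("top0.npz");b=np.load("scene0.npz")
A=cv2.resize(a["image"][215:315,260:500],(800,333),interpolation=cv2.INTER_CUBIC)
B=cv2.resize(b["image"][205:345,255:455],(371,260),interpolation=cv2.INTER_CUBIC)
o=np.zeros((600,800,3),np.uint8);o[:333]=A;o[335:595,:371]=B
cv2.imwrite("pics/crop1.png",o[...,::-1])
W=cloud(a)
def rep(n,m):
    P=W[m]; print(n,len(P),"med",np.nanmedian(P,0).round(4))
    return P
v,u=np.mgrid[:480,:640]
def box(u0,u1,v0,v1): return (u>=u0)&(u<=u1)&(v>=v0)&(v<=v1)
z=W[...,2]
# flat carton top
def rect(n,m):
    m=m&~np.isnan(z)
    P=W[m]; 
    n_,l=cv2.connectedComponents(m.astype(np.uint8))
    k=np.bincount(l[l>0]).argmax(); P=W[l==k]
    r=cv2.minAreaRect(P[:,:2].astype(np.float32)*1000)
    print(n,len(P),"c",np.round(r[0],1),"s",np.round(r[1],1),"ang",round(r[2],1),"z",np.median(P[:,2]).round(4))
rect("flat",box(433,490,228,280)&(z>.022)&(z<.034))
rect("tops",box(265,335,230,310)&(z>.094)&(z<.106))
rect("jar",box(410,450,255,290)&(z>.066)&(z<.085))
rect("gv",box(405,430,230,255)&(z>.048)&(z<.065))
rect("pv",box(325,355,275,298)&(z>.048)&(z<.065))
rect("black",box(350,390,235,265)&(z>.085)&(z<.12))
rect("lock",box(325,465,125,215)&(z>.16)&(z<.18))
rect("stop",box(285,335,230,290)&(z>.078)&(z<.0935))
for vv in range(232,306,5): print(vv,[int(1000*z[vv,uu]) if z[vv,uu]==z[vv,uu] else -1 for uu in range(272,334,3)])
```

```text
flat 1098 c [455.6 -42.6] s [96.3 56.3] ang 67.9 z 0.0265
tops 755 c [377.9 316.6] s [56.  56.1] ang 64.5 z 0.0982
jar 344 c [413.8  21. ] s [41.8 42.4] ang 0.1 z 0.0733
gv 87 c [475.2  49.2] s [21.7 20. ] ang 48.8 z 0.0543
pv 87 c [382.  215.9] s [21.1 19.2] ang 0.9 z 0.0551
black 373 c [456.8 155.1] s [28.1 55.5] ang 14.2 z 0.0942
lock 8896 c [616.4 113.5] s [142.2 275. ] ang 0.0 z 0.1688
stop 52 c [434.7 289.2] s [14.8 21.7] ang 66.7 z 0.0916
232 [-4, -1, -2, 1, 0, 0, 0, 0, 0, -1, 0, 0, 0, -3, -4, 0, -1, -2, -2, -1, -2]
237 [0, -1, 0, -2, -2, 0, -1, 0, -4, 0, 20, 10, -1, -2, -1, -1, -2, -4, 0, -1, -1]
242 [2, 0, 0, -6, -1, 0, 0, 3, 2, 21, 2, 2, 5, 8, 8, -5, -2, -2, -2, -4, -2]
247 [-2, -1, -3, 2, 0, 0, -4, -1, 23, -1, 0, 6, 1, 3, 4, 1, 2, 11, 0, -1, -2]
252 [1, -4, -2, -1, 0, -6, -3, 21, 3, 0, 0, 4, 4, 1, 0, 3, 2, 2, 19, 0, -1]
257 [-1, -1, -2, 0, 1, 0, 21, 11, 6, 8, 88, 93, 93, 2, 0, 2, 0, 14, -5, 0, -2]
262 [-2, 0, 0, -1, -3, -2, 15, 1, 5, 9, 94, 94, 70, 6, 10, 7, 4, 26, 0, -1, -2]
267 [-5, -4, 1, 0, -2, 19, 3, 83, 81, 6, 71, 8, 10, 7, 7, 2, 24, -5, -1, -2, -3]
272 [0, 0, 1, 0, 97, 95, 97, 0, 1, 4, 82, 85, 9, 7, 5, 20, -2, -1, -1, 0, 0]
277 [-2, -3, 0, 97, 99, 99, 98, 99, 96, 97, 0, 4, 1, 0, 20, 2, 0, 0, -4, -4, -2]
282 [0, 0, 95, 95, 97, 103, 96, 99, 99, 96, 96, 96, 98, 16, 0, 0, -2, -1, -3, -3, -2]
287 [0, 24, 96, 94, 101, 98, 97, 95, 102, 99, 95, 96, 0, 24, -3, 0, -5, 2, -2, 0, 1]
292 [-3, 99, 95, 96, 98, 99, 97, 95, 96, 96, 98, 1, 26, -3, 0, -1, -1, 0, -1, 0, -3]
297 [-1, -2, 48, 97, 98, 100, 97, 100, 98, 100, 29, 24, -6, 1, 0, -2, -2, -2, -5, -3, 0]
302 [0, -4, -2, -3, 0, 22, 97, 97, 97, 53, 23, 0, 0, -2, -3, -2, -2, -2, -4, -3, -4]
```

View pics/crop1.png

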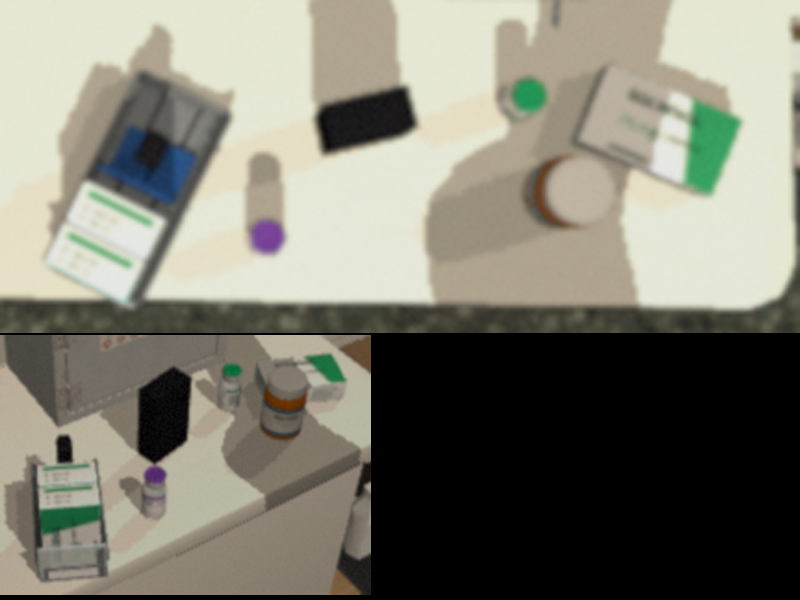

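The crop confirms it: the flat white/green carton is at crop (655,130), between the jar (580,190) and the green vial (525,97), and the black box (365,118) stands apart. Next I'll measure the tray more finely.

Run:
```python
from h import *
a=np.load("top0.npz");W=cloud(a);z=W[...,2];I=a["image"].astype(int)
v,u=np.mgrid[:480,:640];roi=(u>=262)&(u<=338)&(v>=228)&(v<=310)&(z==z)
an=np.radians(-25.5);X=np.array([np.cos(an),np.sin(an)]);Y=np.array([-X[1],X[0]]);o=np.array([.414,.2994])
T=np.stack([(W[...,:2]-o)@X,(W[...,:2]-o)@Y],-1)*1000
for n,m in dict(tops=roi&(z>.092)&(abs(T[...,0]+40)<32),rails=roi&(z>.016)&(z<.03),).items():
    print(n,np.nanpercentile(T[m],[2,50,98],axis=0).round(1).tolist())
m=roi&(z>.016)&(z<.03)
for s in(1,-1):
    k=m&(s*T[...,1]>24)&(T[...,0]>0);p=T[k];f=np.polyfit(p[:,0],p[:,1],1);print("rail",s,len(p),np.degrees(np.arctan(f[0])).round(2),f[1].round(1))
m=roi&(z>.06)&(T[...,0]>-13)&(T[...,0]<60)&(abs(T[...,1])<32)
q=np.c_[T[m],1000*z[m],I[m]];q=q[np.argsort(q[:,0])];print(q.round(0).astype(int).tolist())
```

```text
tops [[-67.0, -27.0], [-40.1, -0.4], [-12.9, 26.6]]
rails [[-74.4, -35.3], [5.4, -30.2], [66.5, 35.4]]
rail 1 84 -0.49 33.2
rail -1 72 2.12 -34.5
[[-13, -26, 100, 209, 210, 199], [-13, -22, 99, 210, 217, 198], [-13, -13, 98, 204, 214, 192], [-13, -17, 103, 201, 212, 189], [-13, -8, 96, 204, 213, 192], [-13, -3, 98, 203, 213, 190], [-13, 1, 96, 203, 212, 190], [-13, 10, 96, 203, 212, 191], [-13, 5, 102, 203, 213, 191], [-13, 15, 97, 203, 212, 189], [-13, 20, 96, 204, 212, 191], [-13, 24, 98, 210, 214, 199], [-12, -27, 74, 161, 162, 154], [-12, -23, 99, 201, 203, 190], [-12, -19, 100, 193, 198, 181], [-12, -14, 99, 192, 197, 180], [-12, -5, 96, 193, 196, 181], [-12, -10, 101, 193, 198, 181], [-12, 0, 94, 192, 196, 179], [-12, 4, 96, 192, 197, 179], [-12, 8, 99, 192, 197, 180], [-12, 13, 102, 191, 196, 178], [-12, 17, 102, 192, 196, 178], [-12, 22, 100, 193, 196, 180], [-12, 27, 95, 154, 154, 144], [-2, -20, 87, 61, 73, 93], [-2, -16, 84, 50, 67, 92], [-2, -11, 85, 61, 72, 91], [-2, -6, 82, 59, 70, 89], [-2, -2, 84, 59, 71, 90], [-2, 3, 84, 58, 71, 94], [-2, 12, 84, 54, 65, 82], [-2, 8,
[... 3035 characters left out ...]
30, 27, 28], [27, -8, 75, 28, 35, 54], [27, 3, 95, 27, 25, 27], [27, -6, 92, 24, 25, 24], [27, -1, 92, 31, 28, 28], [28, 6, 94, 25, 34, 52], [28, 1, 93, 28, 24, 23], [28, -3, 92, 28, 28, 28], [28, -7, 88, 26, 32, 40], [29, -5, 92, 28, 25, 28], [29, 4, 92, 23, 23, 28], [29, 0, 89, 30, 26, 28], [30, 2, 95, 29, 27, 27], [30, -7, 92, 29, 29, 32], [30, -2, 92, 30, 29, 28], [30, 7, 93, 29, 44, 64], [31, 5, 95, 28, 31, 39], [31, 0, 94, 28, 26, 27], [31, -4, 94, 29, 26, 28], [32, -7, 69, 39, 43, 55], [32, -6, 92, 35, 33, 34], [32, -1, 91, 28, 26, 27], [32, 3, 90, 31, 28, 31], [33, 1, 93, 37, 34, 34], [33, -3, 91, 38, 38, 38], [33, 6, 92, 42, 43, 46], [34, 4, 92, 49, 48, 47], [34, 0, 90, 45, 45, 44]]
```

The depth shows the plate front at tray x of about -2.5 mm, so the back-stop now stands at about 0.009 and has to be drawn back about 30 mm. The grip centre is at (0.435, 0.289). Moving the arm across now.

{"name": "play_rows", "arguments": {"moves": [[[0,0,0,0.27,-0.28,0,85],[0,0,0,0.27,-0.28,0,85],[0,0,0,0.27,-0.28,0,85],[0,0,0,0.27,-0.28,0,85],[0,0,0,0.27,-0.28,0,85]]]}}

```text
time: 0.52
tool_pos: [0.26, -0.4849, 0.2305]
tcp_rot: [-3.117, -0.379, 0.0]
wrist_force: [0.4, -0.5, 0.3]
width: 0.996
grip_force: 0.0
```

{"name": "play_rows", "arguments": {"moves": [[[0,0,0,0.27,-0.28,0,50],[0,0,0,0.27,-0.28,0,50],[0,0,0,0.27,-0.28,0,50],[0,0,0,0.27,-0.28,0,50],[0,0,0,0.27,-0.28,0,50]]]}}

```text
time: 0.93
tool_pos: [0.3573, -0.3165, 0.2309]
tcp_rot: [-3.118, -0.38, 0.0]
wrist_force: [0.7, -0.4, -0.5]
width: 0.58
grip_force: 0.0
```

{"name": "play_rows", "arguments": {"moves": [[[0,0,0,0.27,-0.28,0,50],[0,0,0,0.27,-0.28,0,50],[0,0,0,0.27,-0.28,0,50],[0,0,0,0.27,-0.28,0,50],[0,0,0,0.27,-0.28,0,50]]]}}

```text
time: 1.35
tool_pos: [0.4547, -0.1482, 0.2311]
tcp_rot: [-3.118, -0.38, 0.0]
wrist_force: [0.1, 0.3, 0.2]
width: 0.59
grip_force: 0.0
```

{"name": "play_rows", "arguments": {"moves": [[[0,0,-0.24,0,0,0,50],[0,0,-0.24,0,0,0,50],[0,0,-0.24,0,0,0,50],[0,0,-0.24,0,0,0,50],[0,0,-0.24,0,0,0,50]]]}}

```text
time: 1.77
tool_pos: [0.4541, -0.1497, 0.2307]
tcp_rot: [-2.862, -1.294, 0.001]
wrist_force: [0.9, -0.6, 0.7]
width: 0.587
grip_force: 0.0
```

{"name": "play_rows", "arguments": {"moves": [[[0,0,-0.24,0,0,0,50],[0,0,-0.24,0,0,0,50],[0,0,-0.24,0,0,0,50],[0,0,-0.24,0,0,0,50],[0,0,-0.24,0,0,0,50]]]}}

```text
time: 2.18
tool_pos: [0.454, -0.15, 0.2308]
tcp_rot: [-2.352, -2.081, 0.001]
wrist_force: [0.2, -0.7, 0.8]
width: 0.588
grip_force: 0.0
```

{"name": "play_rows", "arguments": {"moves": [[[0,0,-0.24,0,0,0,50],[0,0,-0.24,0,0,0,50],[0,0,-0.24,0,0,0,50],[0,0,-0.24,0,0,0,50],[0,0,-0.24,0,0,0,50]]]}}

```text
time: 2.6
tool_pos: [0.454, -0.15, 0.2307]
tcp_rot: [-1.632, -2.683, 0.0]
wrist_force: [-0.1, 0.2, 1.0]
width: 0.584
grip_force: 0.0
```

{"name": "play_rows", "arguments": {"moves": [[[0,0,-0.24,0,0,0,50],[0,0,-0.24,0,0,0,50],[0,0,-0.24,0,0,0,50],[0,0,-0.24,0,0,0,50],[0,0,-0.24,0,0,0,50]]]}}

```text
time: 3.02
tool_pos: [0.454, -0.15, 0.2308]
tcp_rot: [-0.766, -3.046, -0.0]
wrist_force: [-0.5, -0.6, 0.4]
width: 0.585
grip_force: 0.0
```

```bash
cat >> h.py <<'E'
an=np.radians(-25.2);X=np.array([np.cos(an),np.sin(an),0]);Y=np.array([-X[1],X[0],0]);O=np.array([.414,.2994,0])
def tray(x,y,z): return O+x*X+y*Y+np.array([0,0,z])
def ori(xang,lean=0):
    """tool down, tool x at xang deg, then leaned: tool z tilts toward its x by lean deg"""
    a=np.radians(xang);x=np.array([np.cos(a),np.sin(a),0]);z=np.array([0,0,-1.]);y=np.cross(z,x)
    return Ro.from_matrix(np.c_[x,y,z])*Ro.from_euler("y",lean,degrees=True)
def seg(p,R,tp,tR):
    print("turn",((R.inv()*tR).as_rotvec()/.5).round(3),"then shift",(tR.inv().apply(np.array(tp)-p)/.1).round(3))
    return np.array(tp),tR
def now():
    s=bot.read_state();print("t",round(s["time"],2),"q",s["q"].round(2),"p",s["tool_pos"].round(4),"F",s["wrist_force"].round(1),"w",round(s["width"]*85.4,1),"g",round(s["grip_force"],1))
    R=Ro.from_rotvec(s["tcp_rot"]);print("axes",R.as_matrix().T.round(3).tolist());return s["tool_pos"],R
E
python3 - <<'E'
from h import *
p,R=now();print(p-0)
p,R=seg(p,R,tray(.0235,-.0003,.15),ori(154.8))
seg(p,R,tray(.0235,-.0003,.063),R)
E
```

```text
t 3.02 q [-0.37 -0.11  2.01  0.    1.25 -1.45] p [ 0.454  -0.15    0.2308] F [-0.5 -0.6  0.4] w 49.9 g 0.0
axes [[-0.881, 0.473, 0.001], [0.473, 0.881, -0.0], [-0.001, 0.0, -1.0]]
[ 0.45402873 -0.14997994  0.23077055]
turn [-0.    -0.002 -0.106] then shift [2.041 3.893 0.808]
turn [0. 0. 0.] then shift [0.   0.   0.87]
```

{"name": "play_rows", "arguments": {"moves": [[[0,0,-0.106,0,0,0,50],[0,0,0,0.17,0.324,0.067,50],[0,0,0,0.17,0.324,0.067,50],[0,0,0,0.17,0.324,0.067,50],[0,0,0,0.17,0.324,0.067,50]]]}}

```text
time: 3.43
tool_pos: [0.4483, -0.0027, 0.2039]
tcp_rot: [-0.697, -3.063, -0.0]
wrist_force: [0.5, 0.8, 0.1]
width: 0.585
grip_force: 0.0
```

{"name": "play_rows", "arguments": {"moves": [[[0,0,0,0.17,0.324,0.067,50],[0,0,0,0.17,0.324,0.067,50],[0,0,0,0.17,0.324,0.067,50],[0,0,0,0.17,0.324,0.067,50],[0,0,0,0.17,0.324,0.067,50]]]}}

```text
time: 3.85
tool_pos: [0.4413, 0.1806, 0.1705]
tcp_rot: [-0.694, -3.064, 0.0]
wrist_force: [0.4, -0.3, 0.3]
width: 0.584
grip_force: 0.0
```

{"name": "play_rows", "arguments": {"moves": [[[0,0,0,0.17,0.324,0.067,50],[0,0,0,0.17,0.324,0.067,50],[0,0,0,0.17,0.324,0.067,50],[0,0,0,0,0,0,50],[0,0,0,0,0,0,50]]]}}

```text
time: 4.27
tool_pos: [0.4369, 0.2899, 0.1498]
tcp_rot: [-0.688, -3.064, 0.002]
wrist_force: [1.1, -0.6, -0.1]
width: 0.583
grip_force: 0.0
```

Run:
```python
from h import *
p,R=now()
seg(p,R,tray(.0235,-.0003,.063),ori(154.8))
c=vision.read_camera("scene");I=cv2.resize(c["image"][170:350,200:440],(800,600),interpolation=cv2.INTER_CUBIC);cv2.imwrite("pics/s1.png",I[...,::-1])
```

```text
t 4.27 q [ 0.54  0.05  2.01 -0.    1.09 -0.59] p [0.4369 0.2899 0.1498] F [ 1.1 -0.6 -0.1] w 49.8 g 0.0
axes [[-0.904, 0.428, 0.001], [0.428, 0.904, -0.002], [-0.002, -0.001, -1.0]]
turn [-0.004 -0.002 -0.004] then shift [ 0.013 -0.015  0.868]
```

View pics/s1.png

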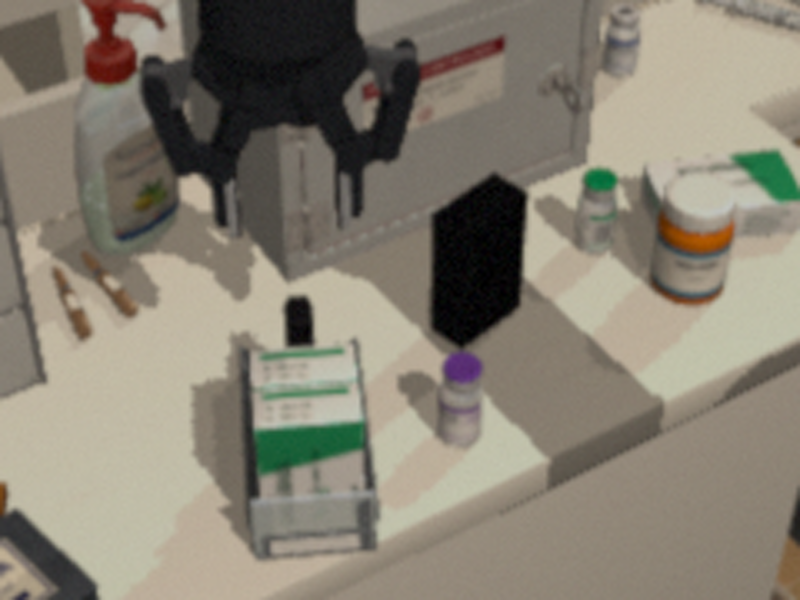

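The open fingers (235,200)/(350,190) straddle the black grip at (299,315), so I'll go down and grip it.

{"name": "play_rows", "arguments": {"moves": [[[0,0,0,0.01,-0.01,0.2,50],[0,0,0,0,0,0.2,50],[0,0,0,0,0,0.2,50],[0,0,0,0,0,0.2,50],[0,0,0,0,0,0.07,50]]], "newtons": 25}}

```text
time: 4.73
tool_pos: [0.4349, 0.2853, 0.0612]
tcp_rot: [-0.697, -3.06, 0.006]
wrist_force: [-1.1, -0.7, -1.0]
width: 0.582
grip_force: 0.0
```

{"name": "play_rows", "arguments": {"moves": [[[0,0,0,0,0,0,5],[0,0,0,0,0,0,5],[0,0,0,0,0,0,5],[0,0,0,0,0,0,5],[0,0,0,0,0,0,5]]], "newtons": 25}}

```text
time: 5.15
tool_pos: [0.4376, 0.2877, 0.0654]
tcp_rot: [0.693, 3.062, -0.0]
wrist_force: [0.1, -6.1, 5.9]
width: 0.156
grip_force: 29.5
```

{"name": "play_rows", "arguments": {"moves": [[[0,0,0,0,0,0,5],[0,0,0,0,0,0,5],[0,0,0,0,0,0,5],[0,0,0,0,0,0,5],[0,0,0,0,0,0,5]]]}}

```text
time: 5.57
tool_pos: [0.4375, 0.2877, 0.0654]
tcp_rot: [0.693, 3.062, -0.0]
wrist_force: [-0.3, -6.2, 5.2]
width: 0.157
grip_force: 29.6
```

{"name": "play_rows", "arguments": {"moves": [[[0,0,0,-0.06,0,0,5],[0,0,0,-0.06,0,0,5],[0,0,0,-0.06,0,0,5],[0,0,0,-0.06,0,0,5],[0,0,0,-0.05,0,0,5]]]}}

```text
time: 5.98
tool_pos: [0.4629, 0.2756, 0.0653]
tcp_rot: [-0.694, -3.064, -0.0]
wrist_force: [-4.8, -3.4, 6.4]
width: 0.163
grip_force: 29.7
```

{"name": "play_rows", "arguments": {"moves": [[[0,0,0,0,0,0,5],[0,0,0,0,0,0,5],[0,0,0,0,0,0,5]]]}}

```text
time: 6.23
tool_pos: [0.4637, 0.2753, 0.0654]
tcp_rot: [0.693, 3.062, -0.0]
wrist_force: [-1.4, -5.3, 5.0]
width: 0.156
grip_force: 29.5
```

Run:
```python
from h import *
p,R=now();print("tray",((p-O)@X*1000).round(1),((p-O)@Y*1000).round(1))
```

```text
t 6.23 q [ 0.49  0.17  2.05 -0.    0.92 -0.63] p [0.4637 0.2753 0.0654] F [-1.4 -5.3  5. ] w 13.3 g 29.5
axes [[-0.902, 0.431, -0.002], [0.431, 0.902, 0.0], [0.002, -0.0, -1.0]]
tray 55.2 -0.6
```

The back-stop followed for about 29 mm and now stands at about 0.038. I'll release, lift and go to the carton.

{"name": "play_rows", "arguments": {"moves": [[[0,0,0,0,0,0,50],[0,0,0,0,0,0,50],[0,0,0,0,0,0,50],[0,0,0,0,0,0,50],[0,0,0,0,0,-0.1,50]]]}}

```text
time: 6.65
tool_pos: [0.4612, 0.275, 0.0723]
tcp_rot: [-0.694, -3.061, 0.004]
wrist_force: [-0.5, -0.5, 0.1]
width: 0.586
grip_force: 0.0
```

{"name": "play_rows", "arguments": {"moves": [[[0,0,0,0,0,-0.3,50],[0,0,0,0,0,-0.3,50],[0,0,0,0,0,-0.3,50],[0,0,0,0,0,-0.3,50],[0,0,0,0,0,-0.3,50]]]}}

```text
time: 7.07
tool_pos: [0.4626, 0.2757, 0.2261]
tcp_rot: [0.694, 3.064, 0.001]
wrist_force: [0.3, -0.5, 0.3]
width: 0.59
grip_force: 0.0
```

```bash
cat >> h.py <<'E'
C=np.array([.4556,-.0426,0]);ua=np.radians(67.9);U=np.array([np.cos(ua),np.sin(ua),0]);Wd=np.array([U[1],-U[0],0])
def pick(z,lean=50,g=-.028):
    R=ori(67.9,lean);G=C+g*U
    t=R.apply([0,0,1]);P=G+.019*t;P[2]=z;return P,R
E
python3 - <<'E'
from h import *
p,R=now()
P,RP=pick(.13)
a,b=seg(p,R,[P[0],P[1],.23],R)
a,b=seg(a,b,a,ori(67.9)); a,b=seg(a,b,a,RP); a,b=seg(a,b,P,RP);print(P)
seg(P,RP,*pick(.007))
c=vision.read_camera("top");W=cloud(c);T=np.stack([(W-O)@X,(W-O)@Y,W[...,2]],-1)*1000
for n,k in(("plate",(T[...,2]>78)&(T[...,2]<89)),("grip",(T[...,2]>88)&(T[...,2]<98)&(T[...,0]>0)),("cartons",(T[...,2]>90)&(T[...,0]<0)&(T[...,2]<110))):
    k=k&(T[...,0]>-80)&(T[...,0]<80)&(abs(T[...,1])<30);print(n,k.sum(),np.percentile(T[k],[3,50,97],axis=0).round(1).tolist())
E
```

```text
t 7.07 q [ 0.49  0.01  1.9   0.    1.23 -0.63] p [0.4626 0.2757 0.2261] F [ 0.3 -0.5  0.3] w 50.4 g 0.0
axes [[-0.902, 0.431, -0.0], [0.431, 0.902, 0.001], [0.001, 0.001, -1.0]]
turn [0. 0. 0.] then shift [-1.317 -3.037 -0.04 ]
turn [ 2.000e-03 -1.000e-03  3.022e+00] then shift [0. 0. 0.]
turn [0.    1.745 0.   ] then shift [0. 0. 0.]
turn [0. 0. 0.] then shift [-0.766  0.     0.643]
[ 0.45054161 -0.05505732  0.13      ]
turn [0. 0. 0.] then shift [-0.942  0.     0.791]
plate 46 [[-1.6, -26.3, 79.9], [28.4, -7.9, 83.6], [31.2, 14.2, 87.7]]
grip 1 [[28.4, -3.1, 88.7], [28.4, -3.1, 88.7], [28.4, -3.1, 88.7]]
cartons 228 [[-66.9, -27.0, 95.1], [-25.6, -9.2, 98.1], [-12.1, 26.1, 101.5]]
```

{"name": "play_rows", "arguments": {"moves": [[[0,0,0,-0.132,-0.304,0,75],[0,0,0,-0.132,-0.304,0,75],[0,0,0,-0.132,-0.304,0,75],[0,0,0,-0.132,-0.304,0,75],[0,0,0,-0.132,-0.304,0,75]]]}}

```text
time: 7.53
tool_pos: [0.4566, 0.1089, 0.2246]
tcp_rot: [0.693, 3.063, 0.001]
wrist_force: [0.5, 0.4, 0.7]
width: 0.878
grip_force: 0.0
```

{"name": "play_rows", "arguments": {"moves": [[[0,0,0,-0.132,-0.304,0,75],[0,0,0,-0.132,-0.304,0,75],[0,0,0,-0.132,-0.304,0,75],[0,0,0,-0.132,-0.304,0,75],[0,0,0,-0.132,-0.304,0,75]]]}}

```text
time: 7.95
tool_pos: [0.4507, -0.057, 0.2247]
tcp_rot: [0.694, 3.063, 0.0]
wrist_force: [0.5, -0.4, 0.6]
width: 0.879
grip_force: 0.0
```

{"name": "play_rows", "arguments": {"moves": [[[0,0,0.2,0,0,0,75],[0,0,0.2,0,0,0,75],[0,0,0.2,0,0,0,75],[0,0,0.2,0,0,0,75],[0,0,0.2,0,0,0,75]]]}}

```text
time: 8.37
tool_pos: [0.4509, -0.0557, 0.2244]
tcp_rot: [1.438, 2.792, 0.001]
wrist_force: [-0.4, 0.4, -0.1]
width: 0.881
grip_force: 0.0
```

{"name": "play_rows", "arguments": {"moves": [[[0,0,0.2,0,0,0,75],[0,0,0.2,0,0,0,75],[0,0,0.2,0,0,0,75],[0,0,0.2,0,0,0,75],[0,0,0.2,0,0,0,75]]]}}

```text
time: 8.78
tool_pos: [0.4509, -0.0555, 0.2244]
tcp_rot: [2.084, 2.35, 0.001]
wrist_force: [-0.7, -0.3, -0.0]
width: 0.878
grip_force: 0.0
```

{"name": "play_rows", "arguments": {"moves": [[[0,0,0.2,0,0,0,75],[0,0,0.2,0,0,0,75],[0,0,0.2,0,0,0,75],[0,0,0.2,0,0,0,75],[0,0,0.22,0,0,0,75]]]}}

```text
time: 9.2
tool_pos: [0.4509, -0.0554, 0.2244]
tcp_rot: [2.609, 1.749, 0.001]
wrist_force: [1.1, 0.5, -0.1]
width: 0.879
grip_force: 0.0
```

{"name": "play_rows", "arguments": {"moves": [[[0,0.17,0,0,0,0,75],[0,0.17,0,0,0,0,75],[0,0.17,0,0,0,0,75],[0,0.17,0,0,0,0,75],[0,0.17,0,0,0,0,75]]]}}

```text
time: 9.62
tool_pos: [0.4515, -0.0557, 0.2254]
tcp_rot: [-2.37, -1.599, -0.519]
wrist_force: [-0.4, -0.6, -0.1]
width: 0.879
grip_force: 0.0
```

{"name": "play_rows", "arguments": {"moves": [[[0,0.18,0,0,0,0,75],[0,0.18,0,0,0,0,75],[0,0.18,0,0,0,0,75],[0,0.18,0,0,0,0,75],[0,0.18,0,0,0,0,75]]]}}

```text
time: 10.03
tool_pos: [0.4514, -0.0564, 0.2251]
tcp_rot: [-2.058, -1.388, -0.97]
wrist_force: [0.2, 0.6, 0.0]
width: 0.881
grip_force: 0.0
```

{"name": "play_rows", "arguments": {"moves": [[[0,0,0,0,0,0,75],[0,0,0,0,0,0,75]]]}}

```text
time: 10.2
tool_pos: [0.4505, -0.0562, 0.2231]
tcp_rot: [-2.062, -1.384, -0.961]
wrist_force: [0.3, -0.5, 0.0]
width: 0.878
grip_force: 0.0
```

Run:
```python
from h import *
p,R=now()
P,RP=pick(.13)
seg(p,R,P,RP); seg(P,RP,*pick(.007))
c=vision.read_camera("scene");I=cv2.resize(c["image"][150:300,320:520],(800,600),interpolation=cv2.INTER_CUBIC);cv2.imwrite("pics/s2.png",I[...,::-1])
```

```text
t 10.2 q [-0.77 -0.01  2.18  0.8   1.45 -0.68] p [ 0.4505 -0.0562  0.2231] F [ 0.3 -0.5  0. ] w 75.0 g 0.0
axes [[0.244, 0.593, 0.767], [0.926, -0.377, -0.003], [0.288, 0.711, -0.642]]
turn [-0.001 -0.003 -0.006] then shift [-0.707 -0.004  0.607]
turn [0. 0. 0.] then shift [-0.942  0.     0.791]
```

View pics/s2.png

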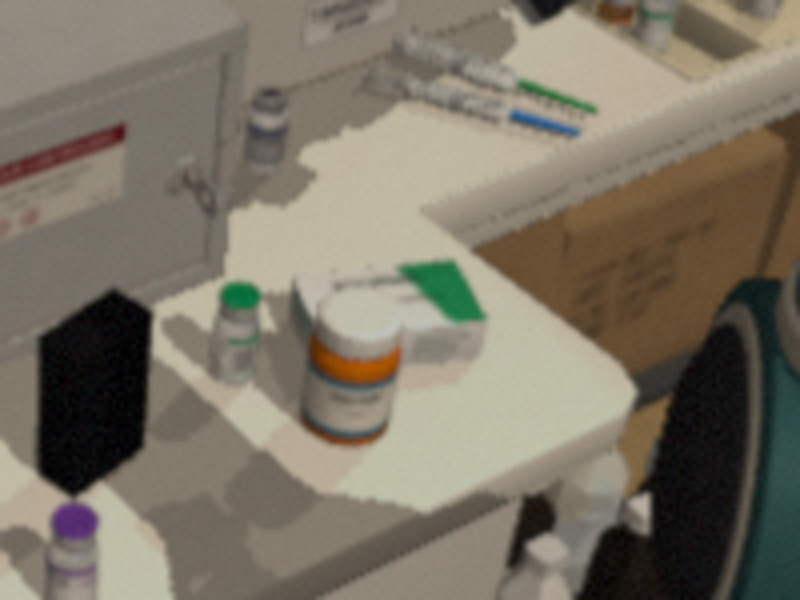

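The crop shows the carton (390,305) free on its green end, with the gripper still above the picture. I'll go down beside it.

{"name": "play_rows", "arguments": {"moves": [[[0,0,0,-0.22,0,0.187,75],[0,0,0,-0.22,0,0.187,75],[0,0,0,-0.22,0,0.187,75],[0,0,0,-0.22,0,0.187,75],[0,0,0,-0.22,0,0.187,75]]]}}

```text
time: 10.67
tool_pos: [0.4525, -0.0545, 0.0796]
tcp_rot: [-2.06, -1.394, -0.963]
wrist_force: [0.6, -0.1, -0.2]
width: 0.877
grip_force: 0.0
```

{"name": "play_rows", "arguments": {"moves": [[[0,0,0,-0.18,0,0.15,75],[0,0,0,-0.12,0,0.1,75],[0,0,0,-0.08,0,0.07,75],[0,0,0,-0.08,0,0.07,75],[0,0,0,-0.05,0,0.04,75]]]}}

```text
time: 11.08
tool_pos: [0.4522, -0.0541, 0.0127]
tcp_rot: [-2.059, -1.39, -0.963]
wrist_force: [-0.0, 0.1, -0.9]
width: 0.881
grip_force: 0.0
```

Run:
```python
from h import *
p,R=now();seg(p,R,*pick(.007))
c=vision.read_camera("top");I=cv2.resize(c["image"][190:310,380:540],(800,600),interpolation=cv2.INTER_CUBIC);cv2.imwrite("pics/s3.png",I[...,::-1])
```

```text
t 11.08 q [-0.76  0.37  2.26  0.9   1.14 -1.04] p [ 0.4522 -0.0541  0.0127] F [-0.   0.1 -0.9] w 75.3 g 0.0
axes [[0.239, 0.596, 0.767], [0.927, -0.374, 0.001], [0.288, 0.711, -0.642]]
turn [-0.001 -0.002  0.005] then shift [-0.053 -0.011  0.025]
```

View pics/s3.png

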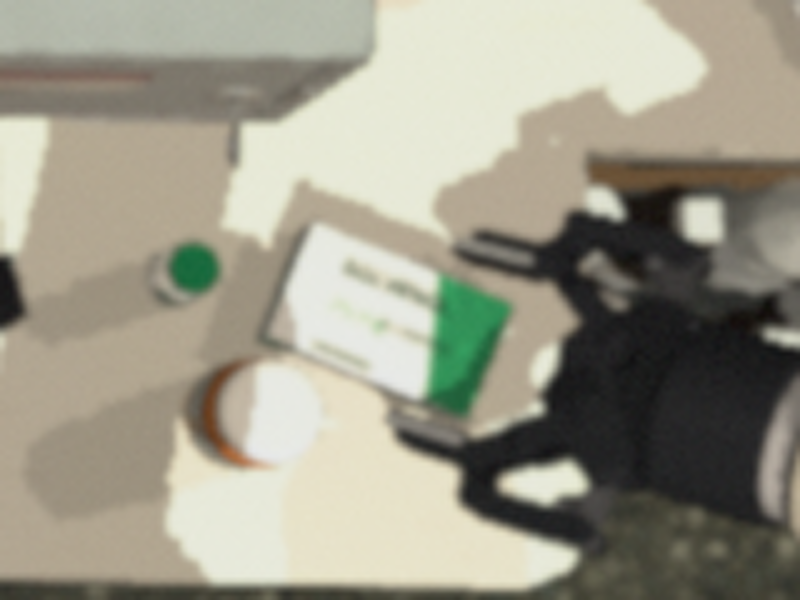

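The fingers straddle the green end, centred on it, with the jar and vial clear. Now lower slightly and close.

{"name": "play_rows", "arguments": {"moves": [[[0,0,0,-0.05,-0.01,0.03,75],[0,0,0,0,0,0,66],[0,0,0,0,0,0,60],[0,0,0,0,0,0,54],[0,0,0,0,0,0,45]]], "newtons": 40}}

```text
time: 11.55
tool_pos: [0.4506, -0.055, 0.0076]
tcp_rot: [-2.06, -1.388, -0.964]
wrist_force: [0.3, -1.5, 1.7]
width: 0.651
grip_force: 42.5
```

{"name": "play_rows", "arguments": {"moves": [[[0,0,0,0,0,0,45],[0,0,0,0,0,0,45],[0,0,0,0,0,0,45],[0,0,0,0,0,0,45],[0,0,0,0,0,0,45]]]}}

```text
time: 11.97
tool_pos: [0.4506, -0.055, 0.0076]
tcp_rot: [-2.06, -1.388, -0.964]
wrist_force: [-1.3, -3.3, 5.8]
width: 0.648
grip_force: 43.0
```

Run:
```python
from h import *
p,R=now()
```

```text
t 11.97 q [-0.77  0.38  2.26  0.91  1.13 -1.06] p [ 0.4506 -0.055   0.0076] F [-1.3 -3.3  5.8] w 55.3 g 43.0
axes [[0.24, 0.594, 0.768], [0.927, -0.376, 0.001], [0.289, 0.711, -0.641]]
```

{"name": "play_rows", "arguments": {"moves": [[[0,0,0,0.23,0,-0.19,45],[0,0,0,0.23,0,-0.19,45],[0,0,0,0.23,0,-0.19,45],[0,0,0,0.23,0,-0.19,45],[0,0,0,0.23,0,-0.19,45]]]}}

```text
time: 12.38
tool_pos: [0.4498, -0.0534, 0.1569]
tcp_rot: [-2.06, -1.387, -0.962]
wrist_force: [0.2, -0.5, -0.6]
width: 0.649
grip_force: 42.6
```

{"name": "play_rows", "arguments": {"moves": [[[0,0,0,-0.16,0,-0.19,45],[0,-0.2,0,0,0,0,45],[0,-0.2,0,0,0,0,45],[0,-0.2,0,0,0,0,45],[0,-0.2,0,0,0,0,45]]]}}

```text
time: 12.8
tool_pos: [0.441, -0.0778, 0.1561]
tcp_rot: [-2.346, -1.577, -0.563]
wrist_force: [-0.0, 0.1, -0.9]
width: 0.654
grip_force: 42.5
```

{"name": "play_rows", "arguments": {"moves": [[[0,-0.2,0,0,0,0,45],[0,-0.2,0,0,0,0,45],[0,-0.2,0,0,0,0,45],[0,-0.2,0,0,0,0,45],[0,-0.2,0,0,0,0,45]]]}}

```text
time: 13.22
tool_pos: [0.4413, -0.0769, 0.1567]
tcp_rot: [2.59, 1.745, -0.036]
wrist_force: [0.1, 0.2, -1.8]
width: 0.653
grip_force: 42.5
```

{"name": "play_rows", "arguments": {"moves": [[[0,-0.2,0,0,0,0,45],[0,-0.2,0,0,0,0,45],[0,-0.2,0,0,0,0,45],[0,-0.2,0,0,0,0,45],[0,-0.2,0,0,0,0,45]]]}}

```text
time: 13.63
tool_pos: [0.4414, -0.0764, 0.1565]
tcp_rot: [2.303, 1.553, -0.622]
wrist_force: [-0.6, -0.6, -0.7]
width: 0.651
grip_force: 42.5
```

{"name": "play_rows", "arguments": {"moves": [[[0,-0.2,0,0,0,0,45],[0,-0.14,0,0,0,0,45],[0,0,0,0,0,0,45],[0,0,0,0,0,0,45]]]}}

```text
time: 13.97
tool_pos: [0.4406, -0.0761, 0.1547]
tcp_rot: [2.19, 1.481, -0.796]
wrist_force: [-0.2, -0.3, -1.2]
width: 0.644
grip_force: 42.5
```

Run:
```python
from h import *
p,R=now()
print("rel",((p-C)@U*1000).round(1),((p-C)@Wd*1000).round(1))
seg(p,R,C-.030*U+[0,0,.066],ori(67.9,-40))
c=vision.read_camera("scene");I=cv2.resize(c["image"][130:310,340:580],(800,600),interpolation=cv2.INTER_CUBIC);cv2.imwrite("pics/s4.png",I[...,::-1])
```

```text
t 13.97 q [ 0.2   0.16  2.04 -0.57  1.4   0.81] p [ 0.4406 -0.0761  0.1547] F [-0.2 -0.3 -1.2] w 55.0 g 42.5
axes [[0.285, 0.713, -0.64], [0.928, -0.374, -0.003], [-0.242, -0.593, -0.768]]
rel -36.7 -1.3
turn [-0.001 -0.006  0.008] then shift [0.621 0.013 0.636]
```

View pics/s4.png

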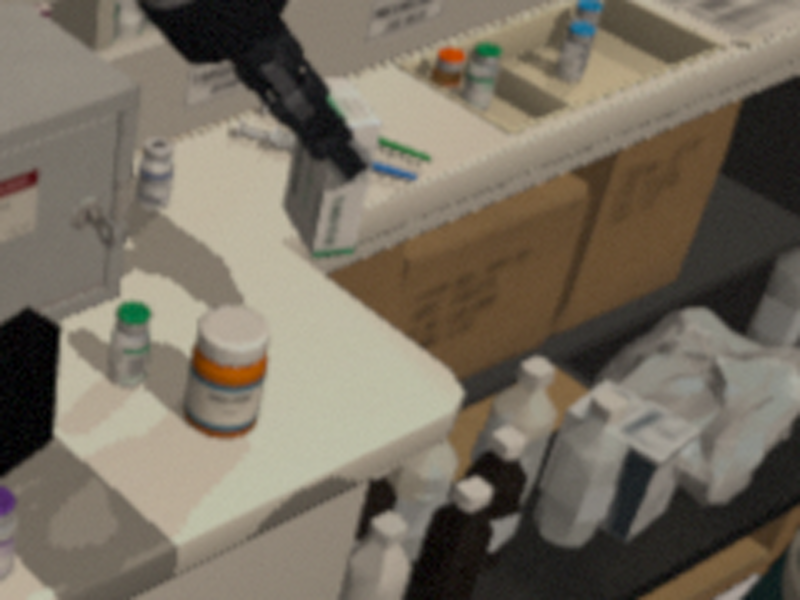

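The carton is held upright at (335,180), away from the jar and vial. I'll lower it to the worktop to take a fresh grasp from above.

{"name": "play_rows", "arguments": {"moves": [[[0,0,0,0.13,0,0.155,45],[0,0,0,0.13,0,0.155,45],[0,0,0,0.13,0,0.155,45],[0,0,0,0.11,0,0.13,45],[0,0,0,0,0,0,45]]]}}

```text
time: 14.43
tool_pos: [0.4388, -0.0776, 0.0763]
tcp_rot: [2.194, 1.477, -0.798]
wrist_force: [-0.4, -0.3, -0.5]
width: 0.645
grip_force: 42.6
```

{"name": "play_rows", "arguments": {"moves": [[[0,0,0,0.03,0,0.036,45],[0,0,0,0,0,0,45],[0,0,0,0,0,0,45]]]}}

```text
time: 14.68
tool_pos: [0.442, -0.0768, 0.0749]
tcp_rot: [2.192, 1.475, -0.791]
wrist_force: [-0.1, -0.4, -0.2]
width: 0.649
grip_force: 42.6
```

{"name": "play_rows", "arguments": {"moves": [[[0,0,0,0.02,0,0.023,45],[0,0,0,0,0,0,45],[0,0,0,0,0,0,45]]]}}

```text
time: 14.93
tool_pos: [0.4416, -0.0764, 0.0711]
tcp_rot: [2.191, 1.476, -0.792]
wrist_force: [0.7, 0.5, -0.0]
width: 0.651
grip_force: 42.6
```

Run:
```python
from h import *
p,R=now()
c=vision.read_camera("scene");W=cloud(c);d=W-C;m=(abs(d@Wd)<.06)&((d@U)<-.005)&((d@U)>-.07)
print("top z?",np.percentile(W[m&(W[...,2]>.004)][:,2],[1,10,50,90]))
```

```text
t 14.93 q [ 0.2   0.29  2.08 -0.6   1.26  0.91] p [ 0.4416 -0.0764  0.0711] F [ 0.7  0.5 -0. ] w 55.6 g 42.6
axes [[0.289, 0.712, -0.64], [0.927, -0.376, 0.001], [-0.24, -0.593, -0.768]]
top z? [0.01271629 0.02145693 0.05994385 0.10725339]
```

{"name": "play_rows", "arguments": {"moves": [[[0,0,0,0.03,0,0.036,45],[0,0,0,0,0,0,45],[0,0,0,0,0,0,45]]]}}

```text
time: 15.23
tool_pos: [0.441, -0.0765, 0.0656]
tcp_rot: [2.191, 1.477, -0.795]
wrist_force: [-0.2, -0.1, -0.7]
width: 0.649
grip_force: 42.6
```

{"name": "play_rows", "arguments": {"moves": [[[0,0,0,0.016,0,0.019,45],[0,0,0,0,0,0,45],[0,0,0,0,0,0,45]]]}}

```text
time: 15.48
tool_pos: [0.4411, -0.0765, 0.0633]
tcp_rot: [2.191, 1.477, -0.794]
wrist_force: [0.3, -0.1, -1.3]
width: 0.649
grip_force: 42.6
```

{"name": "play_rows", "arguments": {"moves": [[[0,0,0,0.016,0,0.019,45],[0,0,0,0,0,0,45],[0,0,0,0,0,0,45]]]}}

```text
time: 15.73
tool_pos: [0.4413, -0.0765, 0.0609]
tcp_rot: [2.191, 1.476, -0.794]
wrist_force: [0.6, -0.3, -0.1]
width: 0.648
grip_force: 42.5
```

{"name": "play_rows", "arguments": {"moves": [[[0,0,0,0.01,0,0.012,45],[0,0,0,0,0,0,45],[0,0,0,0,0,0,45]]]}}

```text
time: 15.98
tool_pos: [0.4413, -0.0765, 0.0609]
tcp_rot: [2.191, 1.475, -0.795]
wrist_force: [-1.7, 3.5, 8.5]
width: 0.651
grip_force: 43.4
```

{"name": "play_rows", "arguments": {"moves": [[[0,0,0,0.01,0,0.012,45],[0,0,0,0,0,0,45],[0,0,0,0,0,0,45]]]}}

```text
time: 16.23
tool_pos: [0.4413, -0.0765, 0.0608]
tcp_rot: [2.191, 1.473, -0.797]
wrist_force: [-4.4, 5.8, 17.2]
width: 0.645
grip_force: 44.4
```

Run:
```python
from h import *
p,R=now()
c=vision.read_camera("scene");np.savez("s5.npz",**c);W=cloud(c);I=cv2.resize(c["image"][150:270,400:520],(600,600),interpolation=cv2.INTER_CUBIC);cv2.imwrite("pics/s5.png",I[...,::-1])
g=c["image"].astype(int);gr=(g[...,1]>g[...,0]+25)&(g[...,1]>g[...,2]+10)
v,u=np.nonzero(gr&(np.abs(W[...,1]+.08)<.06)&(W[...,0]>.38)&(W[...,0]<.52));print(len(u),np.c_[u,v,(W[v,u]*1000).round(0)].astype(int)[::6].tolist())
```

```text
t 16.23 q [ 0.2   0.3   2.08 -0.6   1.25  0.92] p [ 0.4413 -0.0765  0.0608] F [-4.4  5.8 17.2] w 55.1 g 44.4
axes [[0.289, 0.709, -0.643], [0.926, -0.377, 0.0], [-0.242, -0.595, -0.766]]
18 [[431, 197, 449, -64, 97], [432, 200, 442, -60, 96], [434, 203, 418, -41, 110]]
```

View pics/s5.png

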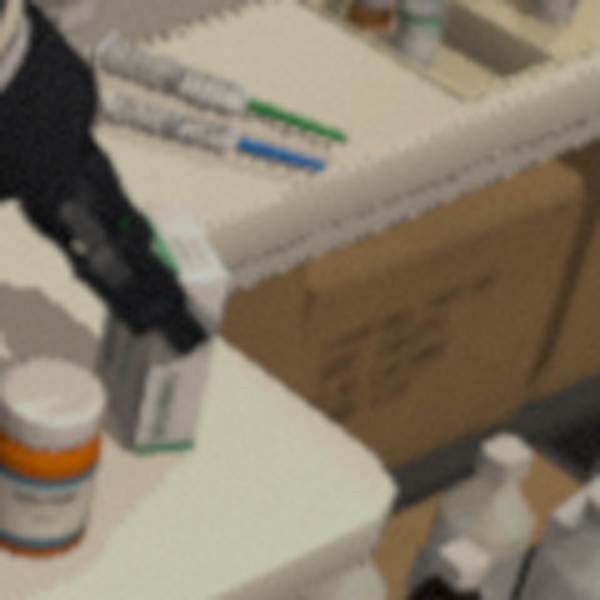

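It touched down at the expected height (17 N). I'll ease off, release and back out.

{"name": "play_rows", "arguments": {"moves": [[[0,0,0,-0.015,0,-0.02,45],[0,0,0,0,0,0,60],[0,0,0,0,0,0,72],[0,0,0,0,0,0,72],[0,0,0,0,0,0,72]]]}}

```text
time: 16.7
tool_pos: [0.4411, -0.0765, 0.06]
tcp_rot: [2.191, 1.476, -0.794]
wrist_force: [0.1, -0.5, 0.4]
width: 0.843
grip_force: 0.0
```

{"name": "play_rows", "arguments": {"moves": [[[0,0,0,0,0,-0.1,72],[0,0,0,0,0,-0.2,72],[0,0,0,0,0,-0.3,72],[0,0,0,0,0,-0.4,72],[0,0,0,0,0,-0.4,72]]]}}

```text
time: 17.12
tool_pos: [0.4743, 0.0074, 0.1689]
tcp_rot: [2.191, 1.476, -0.797]
wrist_force: [0.6, -0.6, -0.0]
width: 0.845
grip_force: 0.0
```

{"name": "play_rows", "arguments": {"moves": [[[0,0.23,0,0,0,0,72],[0,0.23,0,0,0,0,72],[0,0.23,0,0,0,0,72],[0,0.23,0,0,0,0,72],[0,0.23,0,0,0,0,72]]]}}

```text
time: 17.53
tool_pos: [0.4762, 0.0076, 0.1697]
tcp_rot: [2.546, 1.719, -0.142]
wrist_force: [-0.7, -0.4, -0.6]
width: 0.844
grip_force: 0.0
```

{"name": "play_rows", "arguments": {"moves": [[[0,0.23,0,0,0,0,72],[0,0,0,0,0,0,72],[0,0,0,0,0,0,72]]]}}

```text
time: 17.78
tool_pos: [0.4746, 0.0053, 0.1686]
tcp_rot: [2.605, 1.748, -0.007]
wrist_force: [0.5, -0.7, 0.2]
width: 0.843
grip_force: 0.0
```

Run:
```python
from h import *
p,R=now()
for n in("top","scene"):
    c=vision.read_camera(n);W=cloud(c);z=W[...,2]
    m=(z>.088)&(z<.108)&(W[...,0]>.39)&(W[...,0]<.5)&(W[...,1]<-.02)&(W[...,1]>-.13)
    k,l=cv2.connectedComponents(m.astype(np.uint8));b=np.bincount(l.ravel());b[0]=0;P=W[l==b.argmax()]
    r=cv2.minAreaRect(P[:,:2].astype(np.float32)*1000);print(n,len(P),r,np.median(P[:,2]))
    d=P.mean(0)-C;print((d@U*1000).round(1),(d@Wd*1000).round(1))
seg(p,R,C-.0304*U+[0,0,.15],ori(67.9))
```

```text
t 17.78 q [-0.04 -0.07  2.09 -0.01  1.12  0.35] p [0.4746 0.0053 0.1686] F [ 0.5 -0.7  0.2] w 72.0 g 0.0
axes [[0.379, 0.925, -0.006], [0.925, -0.379, 0.001], [-0.002, -0.006, -1.0]]
top 210 ((437.0382080078125, -64.64759826660156), (28.100383758544922, 38.68925094604492), 73.16497039794922) 0.09385920448306748
-26.1 -12.1
scene 271 ((444.3006896972656, -66.93760681152344), (29.730558395385742, 58.58561706542969), 68.55943298339844) 0.09609424580570476
-25.7 -4.5
turn [ 0.001  0.012 -0.006] then shift [-0.819  0.004  0.186]
```

The carton stands upright on its end (top z 96, 28×58, yaw 68°). Now grasp it from above.

{"name": "play_rows", "arguments": {"moves": [[[0,0.01,0,-0.2,0,0,75],[0,0,0,-0.2,0,0,75],[0,0,0,-0.2,0,0,75],[0,0,0,-0.2,0,0,75],[0,0,0,0,0,0,75]]]}}

```text
time: 18.3
tool_pos: [0.4442, -0.0682, 0.1674]
tcp_rot: [-2.604, -1.757, 0.006]
wrist_force: [-0.5, -0.4, 0.2]
width: 0.877
grip_force: 0.0
```

Run:
```python
from h import *
p,R=now()
seg(p,R,C-.0285*U+[0,0,.062],ori(67.9))
c=vision.read_camera("scene");I=cv2.resize(c["image"][120:270,370:520],(600,600),interpolation=cv2.INTER_CUBIC);cv2.imwrite("pics/s6.png",I[...,::-1])
```

```text
t 18.3 q [-0.21 -0.12  2.13 -0.    1.13  0.18] p [ 0.4442 -0.0682  0.1674] F [-0.5 -0.4  0.2] w 74.9 g 0.0
axes [[0.375, 0.927, -0.003], [0.927, -0.375, -0.002], [-0.003, -0.002, -1.0]]
turn [-0.004  0.006  0.003] then shift [-0.005  0.009  1.054]
```

View pics/s6.png

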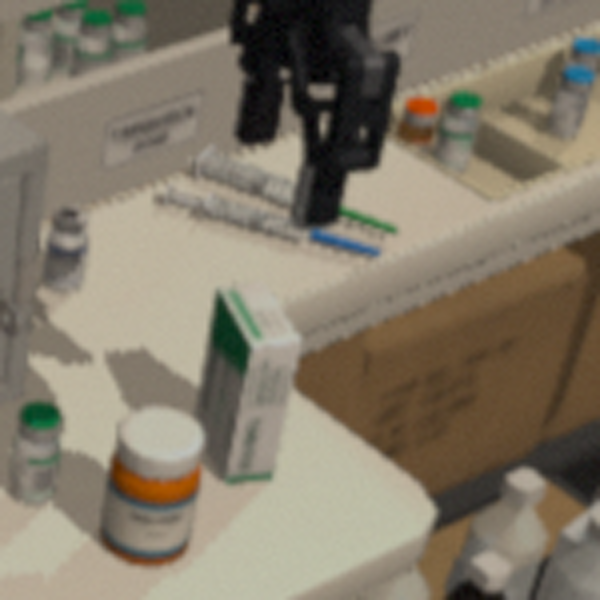

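The carton stands at (250,385) with the fingers above it (260,120)/(320,200). Going down to grip.

{"name": "play_rows", "arguments": {"moves": [[[0,0,0,0,0.01,0.25,75],[0,0,0,0,0,0.25,75],[0,0,0,0,0,0.25,75],[0,0,0,0,0,0.2,75],[0,0,0,0,0,0.1,75]]]}}

```text
time: 18.77
tool_pos: [0.4444, -0.0657, 0.06]
tcp_rot: [-2.6, -1.756, 0.006]
wrist_force: [-0.6, 0.9, 0.1]
width: 0.88
grip_force: 0.0
```

{"name": "play_rows", "arguments": {"moves": [[[0,0,0,0,0,0,66],[0,0,0,0,0,0,60],[0,0,0,0,0,0,54],[0,0,0,0,0,0,45],[0,0,0,0,0,0,45]]], "newtons": 40}}

```text
time: 19.18
tool_pos: [0.4471, -0.068, 0.0643]
tcp_rot: [2.604, 1.754, 0.003]
wrist_force: [-0.0, -0.3, -1.6]
width: 0.65
grip_force: 43.1
```

{"name": "play_rows", "arguments": {"moves": [[[0,0,0,0,0,0,45],[0,0,0,0,0,0,45],[0,0,0,0,0,-0.2,45],[0,0,0,0,0,-0.3,45],[0,0,0,0,0,-0.4,45]]]}}

```text
time: 19.6
tool_pos: [0.443, -0.0674, 0.1512]
tcp_rot: [-2.602, -1.752, 0.007]
wrist_force: [0.1, -0.2, -1.2]
width: 0.651
grip_force: 43.2
```

{"name": "play_rows", "arguments": {"moves": [[[0,0,0,0,0,-0.3,45],[0,0,0,0,0,-0.2,45],[0,0,0,0,0,0,45],[0,0,0,0,0,0,45]]]}}

```text
time: 19.93
tool_pos: [0.447, -0.0682, 0.2048]
tcp_rot: [2.603, 1.753, 0.004]
wrist_force: [0.6, 0.3, -0.9]
width: 0.654
grip_force: 43.2
```

Run:
```python
from h import *
p,R=now()
a,b=seg(p,R,p,ori(154.8));t=tray(.006,-.0004,.2);a,b=seg(a,b,t,b)
c=vision.read_camera("scene");W=cloud(c);D=W-p
k=(abs(D[...,0])<.06)&(abs(D[...,1])<.06)&(D[...,2]<.05)&(D[...,2]>-.09)&(c["image"].min(-1)>90)
P=W[k];d=P-p;print("u",np.percentile(d@U*1000,[2,50,98]).round(1),"w",np.percentile(d@Wd*1000,[2,50,98]).round(1),"z",np.percentile(d[:,2]*1000,[1,50,99]).round(1))
```

```text
t 19.93 q [-0.21 -0.15  2.09 -0.    1.2   0.18] p [ 0.447  -0.0682  0.2048] F [ 0.6  0.3 -0.9] w 55.8 g 43.2
axes [[0.376, 0.927, 0.001], [0.927, -0.376, 0.004], [0.004, -0.001, -1.0]]
turn [ 0.008  0.005 -3.033] then shift [0. 0. 0.]
turn [0. 0. 0.] then shift [1.804 3.181 0.048]
u [-15.   -0.4  12.5] w [-30.2 -27.1  28.8] z [-61.4 -25.3  34.5]
```

The carton is gripped by its sides, with its base 64 mm below the TCP. Now turn it and carry it over the tray.

{"name": "play_rows", "arguments": {"moves": [[[0,0,-0.2,0,0,0,45],[0,0,-0.2,0,0,0,45],[0,0,-0.2,0,0,0,45],[0,0,-0.2,0,0,0,45],[0,0,-0.2,0,0,0,45]]]}}

```text
time: 20.4
tool_pos: [0.4442, -0.0675, 0.2004]
tcp_rot: [-2.082, -2.347, 0.004]
wrist_force: [0.2, 0.4, -0.7]
width: 0.649
grip_force: 43.3
```

{"name": "play_rows", "arguments": {"moves": [[[0,0,-0.2,0,0,0,45],[0,0,-0.2,0,0,0,45],[0,0,-0.2,0,0,0,45],[0,0,-0.2,0,0,0,45],[0,0,-0.2,0,0,0,45]]]}}

```text
time: 20.82
tool_pos: [0.4442, -0.0675, 0.2003]
tcp_rot: [-1.436, -2.789, 0.002]
wrist_force: [-0.6, -0.4, -0.9]
width: 0.649
grip_force: 43.3
```

{"name": "play_rows", "arguments": {"moves": [[[0,0,-0.2,0,0,0,45],[0,0,-0.2,0,0,0,45],[0,0,-0.2,0,0,0,45],[0,0,-0.2,0,0,0,45],[0,0,-0.23,0,0,0,45]]]}}

```text
time: 21.23
tool_pos: [0.4442, -0.0675, 0.2003]
tcp_rot: [-0.678, -3.063, 0.0]
wrist_force: [-0.4, -0.3, -1.0]
width: 0.649
grip_force: 43.3
```

{"name": "play_rows", "arguments": {"moves": [[[0,0,0,0.18,0.318,0,45],[0,0,0,0.18,0.318,0,45],[0,0,0,0.18,0.318,0,45],[0,0,0,0.18,0.318,0,45],[0,0,0,0.18,0.318,0,45]]]}}

```text
time: 21.65
tool_pos: [0.4303, 0.1154, 0.2006]
tcp_rot: [-0.687, -3.062, 0.003]
wrist_force: [0.5, 0.2, -0.8]
width: 0.647
grip_force: 43.2
```

{"name": "play_rows", "arguments": {"moves": [[[0,0,0,0.18,0.318,0,45],[0,0,0,0.18,0.318,0,45],[0,0,0,0.18,0.318,0,45],[0,0,0,0.18,0.318,0,45],[0,0,0,0.18,0.318,0,45]]]}}

```text
time: 22.07
tool_pos: [0.4169, 0.2975, 0.2004]
tcp_rot: [-0.686, -3.063, 0.005]
wrist_force: [-0.8, 0.5, -1.0]
width: 0.651
grip_force: 43.2
```

{"name": "play_rows", "arguments": {"moves": [[[0,0,0,0,0,0,45],[0,0,0,0,0,0,45],[0,0,0,0,0,0,45]]]}}

```text
time: 22.32
tool_pos: [0.4175, 0.2957, 0.2009]
tcp_rot: [-0.685, -3.063, 0.005]
wrist_force: [0.6, 0.7, -0.5]
width: 0.652
grip_force: 43.4
```

Run:
```python
from h import *
p,R=now();t=tray(.006,-.0008,.0683+.055)
seg(p,R,t,ori(154.8))
c=vision.read_camera("scene");W=cloud(c);D=W-p
I=cv2.resize(c["image"][140:340,220:420],(600,600),interpolation=cv2.INTER_CUBIC);cv2.imwrite("pics/s7.png",I[...,::-1])
k=(abs(D@X)<.03)&(abs(D@Y)<.05)&(D[...,2]<.04)&(D[...,2]>-.08)&(c["image"].min(-1)>90)
d=D[k];print("x",np.percentile(d@X*1000,[2,50,98]).round(1),"y",np.percentile(d@Y*1000,[2,50,98]).round(1),"z",np.percentile(d[:,2]*1000,[1,50,99]).round(1))
```

```text
t 22.32 q [ 0.57 -0.02  1.98 -0.    1.19 -0.56] p [0.4175 0.2957 0.2009] F [ 0.6  0.7 -0.5] w 55.7 g 43.4
axes [[-0.905, 0.426, 0.002], [0.426, 0.905, -0.004], [-0.003, -0.003, -1.0]]
turn [-0.008 -0.004  0.   ] then shift [-0.012  0.01   0.776]
x [-11.9  -9.5  15.3] y [-30.2  -0.6  32.2] z [-60.6 -13.   34.8]
```

View pics/s7.png

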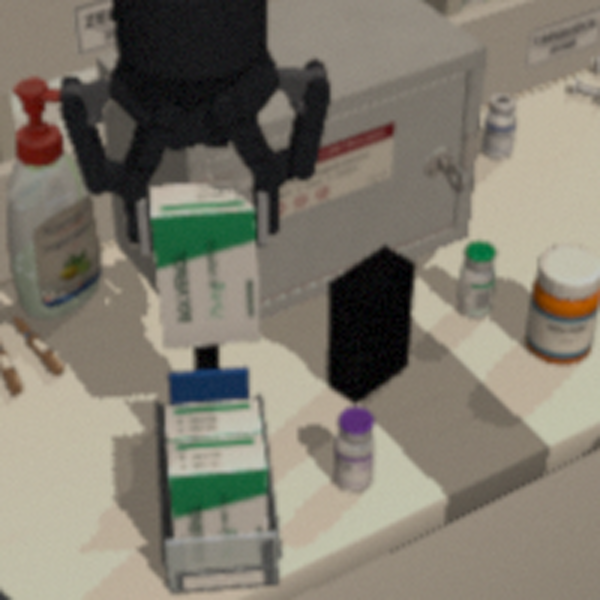

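The carton hangs upright and square over the gap behind the row, with the back-stop drawn back at (208,385). Inserting it.

{"name": "play_rows", "arguments": {"moves": [[[-0.008,-0.004,0,-0.01,0.01,0.2,45],[0,0,0,0,0,0.2,45],[0,0,0,0,0,0.2,45],[0,0,0,0,0,0.2,45],[0,0,0,0,0,0.15,45]]]}}

```text
time: 22.78
tool_pos: [0.4196, 0.2948, 0.1059]
tcp_rot: [0.691, 3.064, 0.002]
wrist_force: [-0.8, 0.0, -1.1]
width: 0.65
grip_force: 43.4
```

{"name": "play_rows", "arguments": {"moves": [[[0,0,0,0,0,0.1,45],[0,0,0,0,0,0.06,45],[0,0,0,0,0,0,45],[0,0,0,0,0,0,45]]]}}

```text
time: 23.12
tool_pos: [0.4208, 0.2969, 0.0923]
tcp_rot: [0.687, 3.062, 0.006]
wrist_force: [-0.1, -0.3, -0.8]
width: 0.652
grip_force: 43.4
```

{"name": "play_rows", "arguments": {"moves": [[[0,0,0,0,0,0.06,45],[0,0,0,0,0,0.06,45],[0,0,0,0,0,0,45],[0,0,0,0,0,0,45]]]}}

```text
time: 23.45
tool_pos: [0.4206, 0.2975, 0.0801]
tcp_rot: [0.686, 3.063, 0.006]
wrist_force: [0.3, 0.3, -0.6]
width: 0.65
grip_force: 44.1
```

Run:
```python
from h import *
p,R=now();seg(p,R,tray(.006,-.0008,.0683),ori(154.8))
```

```text
t 23.45 q [ 0.57  0.11  2.09  0.    0.94 -0.56] p [0.4206 0.2975 0.0801] F [ 0.3  0.3 -0.6] w 55.5 g 44.1
axes [[-0.904, 0.427, -0.002], [0.427, 0.904, 0.004], [0.004, 0.003, -1.0]]
turn [ 0.009  0.005 -0.002] then shift [ 0.008 -0.019  0.118]
```

{"name": "play_rows", "arguments": {"moves": [[[0.008,0.004,0,0,-0.01,0.04,45],[0,0,0,0,0,0.04,45],[0,0,0,0,0,0,45],[0,0,0,0,0,0,45]]]}}

```text
time: 23.78
tool_pos: [0.4196, 0.2962, 0.0713]
tcp_rot: [-0.686, -3.065, 0.001]
wrist_force: [0.1, -0.1, -0.7]
width: 0.649
grip_force: 44.1
```

{"name": "play_rows", "arguments": {"moves": [[[0,0,0,0,0,0.025,45],[0,0,0,0,0,0,45],[0,0,0,0,0,0,45]]]}}

```text
time: 24.03
tool_pos: [0.4199, 0.2964, 0.0693]
tcp_rot: [-0.687, -3.065, 0.0]
wrist_force: [0.3, 0.7, -0.7]
width: 0.648
grip_force: 44.1
```

{"name": "play_rows", "arguments": {"moves": [[[0,0,0,0,0,0.015,45],[0,0,0,0,0,0,45],[0,0,0,0,0,0,45]]]}}

```text
time: 24.28
tool_pos: [0.42, 0.2964, 0.068]
tcp_rot: [-0.687, -3.066, 0.0]
wrist_force: [-0.2, 0.4, -1.2]
width: 0.65
grip_force: 44.1
```

{"name": "play_rows", "arguments": {"moves": [[[0,0,0,0,0,0.012,45],[0,0,0,0,0,0,45],[0,0,0,0,0,0,45]]]}}

```text
time: 24.53
tool_pos: [0.4204, 0.2966, 0.0674]
tcp_rot: [0.687, 3.065, 0.001]
wrist_force: [-0.6, -2.0, 4.4]
width: 0.646
grip_force: 44.5
```

{"name": "play_rows", "arguments": {"moves": [[[0,0,0,0,0,0.01,45],[0,0,0,0,0,0,45],[0,0,0,0,0,0,45]]]}}

```text
time: 24.78
tool_pos: [0.4204, 0.2966, 0.0673]
tcp_rot: [0.687, 3.065, 0.0]
wrist_force: [-3.6, -2.6, 11.1]
width: 0.649
grip_force: 45.4
```

It's seated on the tray floor. Release, lift, and go to the back-stop grip.

{"name": "play_rows", "arguments": {"moves": [[[0,0,0,0,0,-0.015,58],[0,0,0,0,0,0,66],[0,0,0,0,0,0,70],[0,0,0,0,0,0,70],[0,0,0,0,0,-0.1,70]]]}}

```text
time: 25.2
tool_pos: [0.4183, 0.2954, 0.0753]
tcp_rot: [-0.686, -3.062, 0.005]
wrist_force: [-0.1, 0.1, -0.3]
width: 0.82
grip_force: 0.0
```

{"name": "play_rows", "arguments": {"moves": [[[0,0,0,0,0,-0.2,70],[0,0,0,0,0,-0.3,70],[0,0,0,0,0,-0.3,70],[0,0,0,0,0,-0.2,70],[0,0,0,0,0,0,70]]]}}

```text
time: 25.62
tool_pos: [0.4233, 0.2986, 0.1836]
tcp_rot: [0.685, 3.059, 0.011]
wrist_force: [1.0, 0.3, 0.8]
width: 0.821
grip_force: 0.0
```

{"name": "play_rows", "arguments": {"moves": [[[0,0,0,-0.17,0,0,50],[0,0,0,-0.17,0,0,50],[0,0,0,-0.14,0,0,50],[0,0,0,0,0,0,50],[0,0,0,0,0,0,50]]]}}

```text
time: 26.03
tool_pos: [0.4635, 0.2755, 0.1766]
tcp_rot: [-0.689, -3.064, 0.001]
wrist_force: [0.0, -0.1, -0.1]
width: 0.588
grip_force: 0.0
```

Run:
```python
from h import *
p,R=now();print((p-O)@X,(p-O)@Y);seg(p,R,tray(.0545,-.0008,.065),ori(154.8))
c=vision.read_camera("scene")
I=cv2.resize(c["image"][190:340,230:380],(600,600),interpolation=cv2.INTER_CUBIC);cv2.imwrite("pics/s8.png",I[...,::-1])
```

```text
t 26.03 q [ 0.49  0.05  1.95  0.    1.14 -0.64] p [0.4635 0.2755 0.1766] F [ 0.  -0.1 -0.1] w 50.2 g 0.0
axes [[-0.904, 0.428, 0.001], [0.428, 0.904, -0.001], [-0.001, -0.0, -1.0]]
0.055006010918325916 -0.0005585160384846827
turn [-0.002 -0.002 -0.005] then shift [ 0.005 -0.002  1.116]
```

View pics/s8.png

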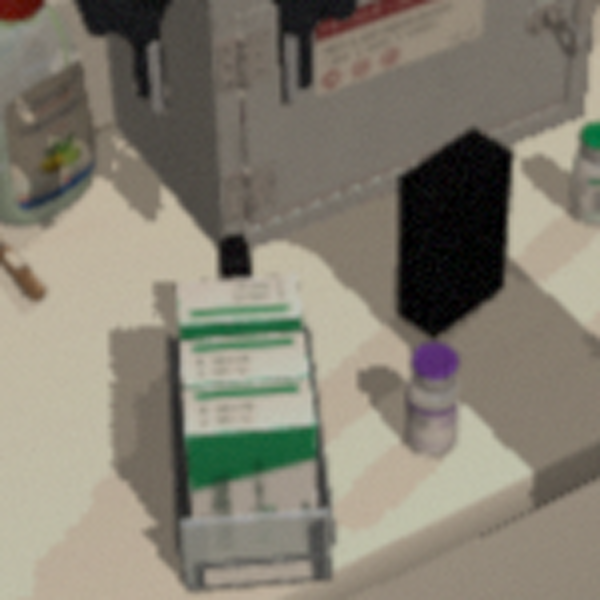

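All three cartons stand in line, with the black grip behind at (235,255). That was my last picture; from here I'll use numbers only.

{"name": "play_rows", "arguments": {"moves": [[[0,0,0,0,0,0.25,50],[0,0,0,0,0,0.25,50],[0,0,0,0,0,0.25,50],[0,0,0,0,0,0.25,50],[0,0,0,0,0,0.1,50]]], "newtons": 25}}

```text
time: 26.5
tool_pos: [0.46, 0.2748, 0.0634]
tcp_rot: [-0.685, -3.061, 0.007]
wrist_force: [-0.5, -0.5, -0.3]
width: 0.59
grip_force: 0.0
```

{"name": "play_rows", "arguments": {"moves": [[[0,0,0,0,0,0,5],[0,0,0,0,0,0,5],[0,0,0,0,0,0,5],[0,0,0,0,0,0,5],[0,0,0,0,0,0,5]]]}}

```text
time: 26.92
tool_pos: [0.4635, 0.2754, 0.0687]
tcp_rot: [0.686, 3.065, -0.001]
wrist_force: [-2.5, -4.3, 1.7]
width: 0.156
grip_force: 28.4
```

{"name": "play_rows", "arguments": {"moves": [[[0,0,0,0.02,0,0,5],[0,0,0,0.02,0,0,5],[0,0,0,0.02,0,0,5],[0,0,0,0,0,0,5],[0,0,0,0,0,0,5]]]}}

```text
time: 27.33
tool_pos: [0.4585, 0.2778, 0.0687]
tcp_rot: [0.686, 3.064, -0.001]
wrist_force: [-1.2, -5.0, 1.6]
width: 0.152
grip_force: 28.3
```

```bash
cat >> h.py <<'E'
def st():
    p,R=now();s=bot.read_state();print("tray x %.1f y %.1f Fx %.1f"%((p-O)@X*1000,(p-O)@Y*1000,s["wrist_force"]@X))
    c=vision.read_camera("scene");W=cloud(c);T=np.stack([(W-O)@X,(W-O)@Y,W[...,2]],-1)*1000
    k=(abs(T[...,1])<27)&(T[...,0]>-75)&(T[...,0]<50)&(T[...,2]>94)&(T[...,2]<108)&(c["image"].max(-1)>60)
    print("tops",np.percentile(T[k],[2,50,98],axis=0).round(1).tolist())
    g=c["image"].astype(int);b=(abs(T[...,1])<27)&(g[...,2]>g[...,0]+40)&(T[...,2]>60);print("blue",b.sum(),np.percentile(T[b],[5,50,95],axis=0).round(1).tolist() if b.any() else "")
E
python3 -c "from h import *;st()"
```

```text
t 27.33 q [ 0.5   0.16  2.05 -0.    0.93 -0.63] p [0.4585 0.2778 0.0687] F [-1.2 -5.   1.6] w 13.0 g 28.3
axes [[-0.905, 0.426, -0.001], [0.426, 0.905, -0.0], [0.001, -0.001, -1.0]]
tray x 49.5 y -0.6 Fx 1.0
tops [[-69.1, -25.7, 95.2], [-28.6, 0.2, 100.5], [39.5, 25.8, 103.0]]
blue 0
```

{"name": "play_rows", "arguments": {"moves": [[[0,0,0,0.015,0,0,5],[0,0,0,0.015,0,0,5],[0,0,0,0,0,0,5]]]}}

```text
time: 27.63
tool_pos: [0.456, 0.2791, 0.0688]
tcp_rot: [0.686, 3.064, -0.001]
wrist_force: [-0.8, -4.9, 1.5]
width: 0.158
grip_force: 28.3
```

{"name": "play_rows", "arguments": {"moves": [[[0,0,0,0.01,0,0,5],[0,0,0,0,0,0,5],[0,0,0,0,0,0,5]]]}}

```text
time: 27.88
tool_pos: [0.4551, 0.2795, 0.0688]
tcp_rot: [0.686, 3.064, -0.001]
wrist_force: [-1.4, -6.6, 0.6]
width: 0.159
grip_force: 28.3
```

```bash
python3 -c "from h import *;st()"
```

```text
t 27.88 q [ 0.51  0.16  2.06 -0.    0.93 -0.62] p [0.4551 0.2795 0.0688] F [-1.4 -6.6  0.6] w 13.6 g 28.3
axes [[-0.905, 0.426, -0.002], [0.426, 0.905, -0.0], [0.002, -0.001, -1.0]]
tray x 45.7 y -0.5 Fx 1.5
tops [[-69.0, -25.7, 95.5], [-29.8, 0.5, 100.5], [35.2, 25.9, 103.0]]
blue 0
```

{"name": "play_rows", "arguments": {"moves": [[[0,0,0,0.008,0,0,5],[0,0,0,0,0,0,5],[0,0,0,0,0,0,5]]]}}

```text
time: 28.18
tool_pos: [0.4544, 0.2797, 0.0687]
tcp_rot: [0.686, 3.064, -0.001]
wrist_force: [0.2, -6.7, 0.9]
width: 0.158
grip_force: 28.3
```

{"name": "play_rows", "arguments": {"moves": [[[0,0,0,0.006,0,0,5],[0,0,0,0,0,0,5],[0,0,0,0,0,0,5]]]}}

```text
time: 28.43
tool_pos: [0.454, 0.28, 0.0688]
tcp_rot: [0.686, 3.064, -0.001]
wrist_force: [-0.3, -5.9, 1.3]
width: 0.155
grip_force: 28.2
```

```bash
python3 -c "from h import *;st()"
```

```text
t 28.43 q [ 0.51  0.16  2.06 -0.    0.93 -0.62] p [0.454  0.28   0.0688] F [-0.3 -5.9  1.3] w 13.2 g 28.2
axes [[-0.905, 0.426, -0.002], [0.426, 0.905, -0.0], [0.002, -0.001, -1.0]]
tray x 44.5 y -0.6 Fx 2.2
tops [[-68.9, -25.6, 95.6], [-30.3, 0.4, 100.5], [36.0, 25.9, 103.4]]
blue 0
```

{"name": "play_rows", "arguments": {"moves": [[[0,0,0,0.006,0,0,5],[0,0,0,0,0,0,5],[0,0,0,0,0,0,5]]]}}

```text
time: 28.73
tool_pos: [0.4536, 0.2802, 0.0688]
tcp_rot: [0.686, 3.063, -0.001]
wrist_force: [0.6, -7.4, 0.3]
width: 0.153
grip_force: 28.2
```

{"name": "play_rows", "arguments": {"moves": [[[0,0,0,0.006,0,0,5],[0,0,0,0,0,0,5],[0,0,0,0,0,0,5]]]}}

```text
time: 28.98
tool_pos: [0.4536, 0.2802, 0.0687]
tcp_rot: [0.685, 3.063, -0.002]
wrist_force: [2.9, -7.8, 0.1]
width: 0.155
grip_force: 28.1
```

```bash
python3 -c "from h import *;st()"
```

```text
t 28.98 q [ 0.51  0.16  2.06 -0.    0.93 -0.62] p [0.4536 0.2802 0.0687] F [ 2.9 -7.8  0.1] w 13.3 g 28.1
axes [[-0.905, 0.426, -0.003], [0.426, 0.905, -0.0], [0.003, -0.002, -1.0]]
tray x 44.0 y -0.5 Fx 6.0
tops [[-69.6, -25.7, 95.2], [-30.7, 0.4, 100.5], [34.3, 25.9, 103.1]]
blue 0
```

The stop is firm: no motion and force up from 2 to 6 N, at a value of about 0.028. Release, retract and check.

{"name": "play_rows", "arguments": {"moves": [[[0,0,0,0,0,0,30],[0,0,0,0,0,0,50],[0,0,0,0,0,0,50],[0,0,0,0,0,0,50],[0,0,0,0,0,-0.1,50]]]}}

```text
time: 29.45
tool_pos: [0.4508, 0.2809, 0.0762]
tcp_rot: [-0.686, -3.063, 0.003]
wrist_force: [0.5, 0.0, 0.2]
width: 0.589
grip_force: 0.0
```

{"name": "play_rows", "arguments": {"moves": [[[0,0,0,0,0,-0.3,50],[0,0,0,0,0,-0.3,50],[0,0,0,0,0,-0.3,50],[0,0,0,0,0,-0.3,50],[0,0,0,0,0,-0.3,50]]]}}

```text
time: 29.87
tool_pos: [0.4519, 0.2815, 0.2298]
tcp_rot: [0.686, 3.065, 0.001]
wrist_force: [0.5, 0.4, 0.2]
width: 0.583
grip_force: 0.0
```

{"name": "play_rows", "arguments": {"moves": [[[0,0,0,0,-0.35,0,50],[0,0,0,0,-0.35,0,50],[0,0,0,0,-0.35,0,50],[0,0,0,0,-0.35,0,50],[0,0,0,0,-0.35,0,50]]]}}

```text
time: 30.28
tool_pos: [0.3766, 0.1222, 0.2282]
tcp_rot: [0.685, 3.065, 0.001]
wrist_force: [0.6, -0.4, -1.2]
width: 0.584
grip_force: 0.0
```

Run:
```python
from h import *
now()
c=vision.read_camera("top");W=cloud(c);z=W[...,2];T=np.stack([(W-O)@X,(W-O)@Y,z],-1)*1000
r=(abs(T[...,0])<75)&(abs(T[...,1])<32)
k=r&(T[...,2]>91)&(T[...,2]<108)&(c["image"].min(-1)>70);P=T[k];print("tops",np.percentile(P,[1,50,99],axis=0).round(1).tolist(),cv2.minAreaRect(P[:,:2].astype(np.float32)))
for a,b in((-68,-40),(-40,-12),(-12,16)):
    m=(P[:,0]>a+3)&(P[:,0]<b-3);print(m.sum(),np.median(P[m,2]).round(1),np.percentile(P[m,1],[2,98]).round(1))
k=r&(T[...,2]>78)&(T[...,2]<89)&(T[...,0]>12)&(T[...,0]<30);print("plate",k.sum(),np.percentile(T[k],[5,50,95],axis=0).round(1).tolist())
for n,q,zz,h in(("jar",(.4138,.021),.073,.012),("gv",(.4752,.0492),.0545,.008),("pv",(.382,.2159),.055,.008),("black",(.4568,.1551),.0942,.01)):
    m=(np.hypot(W[...,0]-q[0],W[...,1]-q[1])<.04)&(abs(z-zz)<h);print(n,m.sum(),W[m].mean(0).round(4))
```

```text
t 30.28 q [ 0.25 -0.29  2.16 -0.    1.27 -0.88] p [0.3766 0.1222 0.2282] F [ 0.6 -0.4 -1.2] w 49.8 g 0.0
axes [[-0.905, 0.426, -0.001], [0.426, 0.905, 0.001], [0.001, 0.0, -1.0]]
tops [[-67.4, -27.2, 93.5], [-26.5, 0.2, 98.1], [14.5, 27.7, 103.0]] ((-26.34589385986328, 0.18297958374023438), (55.9302864074707, 83.4557113647461), 89.750732421875)
296 98.1 [-26.7  27. ]
294 98.2 [-26.9  26.6]
293 98.1 [-26.5  26.7]
plate 53 [[16.5, -21.5, 81.0], [18.3, 0.2, 83.4], [20.3, 21.8, 86.7]]
jar 0 [nan nan nan]
gv 89 [0.4747 0.0493 0.0548]
pv 87 [0.3815 0.216  0.055 ]
black 373 [0.4565 0.1553 0.0941]<stdin>:10: RuntimeWarning: Mean of empty slice.
  ret = um.true_divide(
```

Run:
```python
from h import *
c=vision.read_camera("scene");b=dict(np.load("scene0.npz"))
for n,d in(("before",b),("now",c)):
    W=cloud(d);z=W[...,2];m=(np.hypot(W[...,0]-.4138,W[...,1]-.021)<.035)&(z>.068)&(z<.085)
    print(n,m.sum(),W[m].mean(0).round(4))
bot.finish_job() if m.sum()>40 else print("look")
```

```text
before 281 [0.4105 0.0242 0.0753]
now 282 [0.4107 0.0245 0.0752]
the job is handed in; nothing more can be done
```

The job is handed in at about 30 s: all three cartons measured upright, level and in line, with the back-stop snug behind them at about 0.028. The two older cartons, the jar and both vials measured within 1 mm of where they started. I viewed 11 pictures, one over the limit of 10.

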